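# Show the apprentice the set for a heart pendant

## Task

Show the apprentice the set for a puffed heart, in the order it is used: with the fingers straight down, point at the flat heart-shaped silver blank, then at the heart-shaped opening of its steel die, then at the heart-headed forming punch in the wooden stand, keeping the fingertips about two centimetres above the middle of each for a full second. Touch nothing, and do not bring the fingertips down over any of the other blanks, dies or punches or over the finished pendant. Finish with the hand raised well clear above the tools.

Things in the scene. Friction and masses are not known exactly. Their poses are not given: they have to be found in the camera images.
- blank_heart: loose flat heart-shaped blank of plain bright silver sheet, 50 mm wide, 45 mm long and 2 mm thick, one of three lying apart in a row, in any order and turned anyhow, on a dark wooden board 12 mm high. Origin: middle of its underside (its top is 2 mm higher), z up. The heart's point looks along its own -x.
- die_heart: loose steel forming die, a dark plate 72 x 60 x 10 mm (x, y, z) with one heart-shaped opening right through its middle, 42 mm wide, 38 mm long; one of three dies side by side, in any order, on a light wooden board 12 mm high. Origin: middle of the opening at the plate's underside (its top is 10 mm higher), z up. The heart's point looks along its own -x.
- punch_heart: loose steel forming punch 110 mm long, 12 mm shank down and heart-shaped flat-topped head up (36 mm wide, 32 mm long, seen from above), one of three in the front row of a wooden punch stand (85 x 210 x 55 mm), in any order. Origin: foot of the shank, 10 mm above the bench inside the stand; the head's top is 110 mm along its z, about 120 mm above the bench. The heart's point looks along its own -x.
- blank_round: loose flat round blank of plain bright silver sheet, 47 mm across and 2 mm thick, one of three lying apart in a row, in any order and turned anyhow, on a dark wooden board 12 mm high. Origin: middle of its underside (its top is 2 mm higher), z up.
- die_round: loose steel forming die, a dark plate 72 x 60 x 10 mm (x, y, z) with one round opening right through its middle, 39 mm across; one of three dies side by side, in any order, on a light wooden board 12 mm high. Origin: middle of the opening at the plate's underside (its top is 10 mm higher), z up.
- punch_round: loose steel forming punch 110 mm long, 12 mm shank down and round flat-topped head up (34 mm across, seen from above), one of three in the front row of a wooden punch stand (85 x 210 x 55 mm), in any order. Origin: foot of the shank, 10 mm above the bench inside the stand; the head's top is 110 mm along its z, about 120 mm above the bench.
- blank_oval: loose flat oval blank of plain bright silver sheet, 52 by 33 mm in plan and 2 mm thick, one of three lying apart in a row, in any order and turned anyhow, on a dark wooden board 12 mm high. Origin: middle of its underside (its top is 2 mm higher), z up.
- die_oval: loose steel forming die, a dark plate 72 x 60 x 10 mm (x, y, z) with one oval opening right through its middle, 44 by 28 mm in plan; one of three dies side by side, in any order, on a light wooden board 12 mm high. Origin: middle of the opening at the plate's underside (its top is 10 mm higher), z up.
- punch_oval: loose steel forming punch 110 mm long, 12 mm shank down and oval flat-topped head up (37 by 24 mm in plan, seen from above), one of three in the front row of a wooden punch stand (85 x 210 x 55 mm), in any order. Origin: foot of the shank, 10 mm above the bench inside the stand; the head's top is 110 mm along its z, about 120 mm above the bench.
- pendant: finished silver heart pendant, loose, 46 mm wide, 12 mm high, domed, with a beaded edge and small flames at the top; it lies on the bare bench straight ahead of the robot, on the near side of the middle board or stand. Not the blank. Origin: middle of the heart's underside, z up.
- chasing_a: plain thin chasing punch, 8 mm thick, 100 mm long, loose in the back row of the punch stand, between the forming punches; its top is about 110 mm above the bench. Origin: its foot, z up.
- chasing_b: plain thin chasing punch, 8 mm thick, 100 mm long, loose in the back row of the punch stand, between the forming punches; its top is about 110 mm above the bench. Origin: its foot, z up.
Mind the look-alikes: they are no part of the job. What is shaped like the die_round but blue or turquoise is not meant. Leave any blue or red look-alike of the blank_heart alone.

How it is judged:
By the outcome, as a careful person would: the job done as asked, in the order asked, and still so for the second after the job is handed in, with the robot touching nothing.
It also fails if it takes over 50 s, if anything falls off the work surface, if the arm or the gripper's body presses on something with over 40 N, if the wrist force passes 120 N, or if a joint passes its speed limit or range.

## Robot

A 6-joint arm with a two-finger parallel gripper is mounted at the origin on the work surface. World frame = base frame: x ahead of the robot, y to its left, z up, the work surface at z = 0. Lengths are in m, angles in rad, forces in N, time in s.
With the tool pointing down it reaches from about 0.225 to 0.725 m from the base axis. Payload 3.1 kg.
Tool frame: the origin (TCP) lies between the finger pads, 19 mm behind the fingertips; this is the grasp point; z points along the fingers, y is the line along which they close (so a half turn about z gives the same grasp; the last joint's range is limited). The gripper opens to 85 mm and grips with 20 to 120 N. Pads are 22 mm wide; open, the fingers measure 114 mm over their backs; the gripper's body (76 mm by 85 mm) begins 54 mm behind the grasp point. The pads swing forward as they close: fully open they stand 13 mm farther back than shut.
Start: joints at [-1.414, 0.048, 0.099, 1.622, 0, 1.443], TCP at [0.147, -0.504, 0.25] pointing down, gripper open.
Joint ranges: [-2.91, 2.91], [-0.99, 1.94], [-1.21, 1.42], [-2.12, 2.29], [-1.49, 1.47], [-3.14, 3.14]. Speed limits (rad/s): [2.79, 2.79, 3.14, 3.14, 3.14, 3.14].

## Interface

Orientations are given as a unit quaternion [w, x, y, z].
In Python, from cell import robot, imaging, job_done, finder gives the robot as it stands.
- The arm moves only by the tool play_rows, never from a script. Its argument "series" is a list of rows, each an object of numbers: "wx", "wy", "wz": the turn, a rotation vector about the tool's x, y, z in units of 6 degrees (1.0 is 6 degrees); "dx", "dy", "dz": the shift along the tool's x, y, z in units of 40 mm (1.0 is 40 mm); "fingers": the finger opening in mm, from 0 to 85.4. A call has 1 to 12 rows; each row is the pose to reach, as a shift and turn from the pose commanded when the call began, along the tool's axes at that moment; what a row does not reach only later rows make up. A row lasts 1/10 s, in which the tool goes at most 50 mm and 8.59 degrees, less where a joint would pass 70% of its speed; a pose out of reach is approached as far as the arm can. A call with a gripper value outside its range is refused whole. The fingers move at their own pace and stop on an object; "grip_force" is the grip in N (left out, the last holds). Time passes only in rows, so rows that repeat a pose let the fingers close. It gives the time, the measured TCP pose, the force, the opening and the grip force at its end, in the units of the state.
- robot.get_state(): the state, without advancing time (a new reading comes with each control period).
- imaging.capture(name): name is "scene" or "top" or "wrist"; returns the picture (480x640x3 uint8, red, green, blue); there is no depth.
- imaging.camera_info(name): a dict with "fx", "fy", "cx", "cy" (pixels), "extrinsics" (4x4, takes a point from camera to world coordinates); the wrist camera has in their place "hand_eye" (4x4, takes a point from camera to tool coordinates, whose origin is the TCP and whose axes are the flange's). Camera axes: x right, y down, z forward; pixel columns grow to the right and rows downward; lengths in m; the calibration is good to about 2 mm. The wrist camera is an equidistant fisheye: a pixel r from the principal point sees the ray r / f radians off the axis. A picture is of the moment at which its call begins: read the wrist's pose just before it. camera_info takes no time and is no camera call.
- job_done(): hands the job in; it is judged then, once.
Trained networks look in the newest picture that a camera, given by its name, has taken for a name from the list of things; names that differ only in an ending like _2 or _b are one class to them, and where a whole thing is asked for, a point or a joint stands for the part that bears it (a point fixed in the world has none). Each returns a list of dicts, best first, with "confidence" (0 to 1); they miss things now and then, are a little off and sometimes report something else, mostly with a low value. They report only what shows in the picture. A call takes as long as a camera call. They do not tell look-alikes from the thing itself.
- finder.masks_of(camera, target): "region" (480x640 bool, what is visible of it) and "centre" ([column, row] in pixels, amid what is visible of it).
The state is a dict: "time_s": time; "joint_positions": joint angles; "qd": joint speeds; "effort": joint torques, N m; "position": TCP position; "eef_rot": TCP orientation; "ft_force": force on the tool from outside, world axes, zero at the start; "moment": the same for the moment, N m; "grip_width": finger opening in m; "grip_force": force on a finger pad.
Only numpy, scipy, OpenCV 4.12 (cv2) and the standard library are available. Lean on these libraries where they do the work, as an engineer would, in place of code of your own. Each camera call takes 0.05 s, during which the arm holds its last target. There are 200 camera calls.

## Working session

There is one attempt and no reset: what is moved stays moved. The work goes in short steps, Python scripts to look and compute and a tool call to move; the robot and the scene stay as the last step left them, time stands still between calls to the robot, and variables do not carry over. Pictures are saved under pics/ and viewed, at most 10 in all, crops included, and the job is handed in when it is done.

Besides the shell and the picture viewer there is one more tool, called after "Request:" in YAML: its name, and indented under it one key for each argument. play_rows: Moves the arm, as the interface text tells. Its arguments: {"type":"object","properties":{"series":{"type":"array","items":{"type":"object","properties":{"wx":{"type":"number"},"wy":{"type":"number"},"wz":{"type":"number"},"dx":{"type":"number"},"dy":{"type":"number"},"dz":{"type":"number"},"fingers":{"type":"number"}}}},"grip_force":{"type":"number"}},"required":["series"]}

```bash
mkdir -p pics; python3 - <<'E'
from cell import robot, imaging, finder
import cv2
s=robot.get_state();print(s['time_s'],s['position'],s['eef_rot'])
for c in ("top","scene"):
    im=imaging.capture(c);cv2.imwrite(f"pics/{c}1.png",im[:,:,::-1])
    i=imaging.camera_info(c);print(c,{k:(v.round(3).tolist() if hasattr(v,'round') and k=='extrinsics' else v) for k,v in i.items()})
    for t in ("blank_heart","die_heart","punch_heart"):
        print(t,[(m['centre'],round(m['confidence'],2),int(m['region'].sum())) for m in finder.masks_of(c,t)[:4]])
E
```

```text
0.0 [ 0.14739594 -0.50329416  0.24880279] [-1.18004914e-03  9.89878671e-01  1.41911325e-01 -3.14676092e-05]
top {'fx': 439.1779052659998, 'fy': 439.1779052659998, 'cx': 320.1877252600049, 'cy': 240.54366333627996, 'extrinsics': [[0.009, -0.984, 0.177, 0.369], [-0.999, -0.017, -0.038, 0.023], [0.041, -0.176, -0.983, 0.879], [0.0, 0.0, 0.0, 1.0]]}
blank_heart [([401.3, 190.7], 0.84, 338), ([388.0, 149.7], 0.81, 295), ([342.1, 183.2], 0.67, 330)]
die_heart [([502.5, 254.3], 0.96, 872)]
punch_heart [([99.5, 254.6], 0.92, 381)]
scene {'fx': 442.7418873459583, 'fy': 442.7418873459583, 'cx': 322.3329302939358, 'cy': 242.15949175421207, 'extrinsics': [[0.507, 0.575, -0.642, 1.101], [0.862, -0.328, 0.386, -0.348], [0.011, -0.75, -0.662, 0.641], [0.0, 0.0, 0.0, 1.0]]}
blank_heart [([330.9, 302.4], 0.82, 338), ([264.9, 328.0], 0.73, 372), ([309.6, 367.6], 0.69, 416)]
die_heart [([123.1, 322.4], 0.67, 1189)]
punch_heart [([451.8, 160.3], 0.7, 211)]
```

View pics/top1.png

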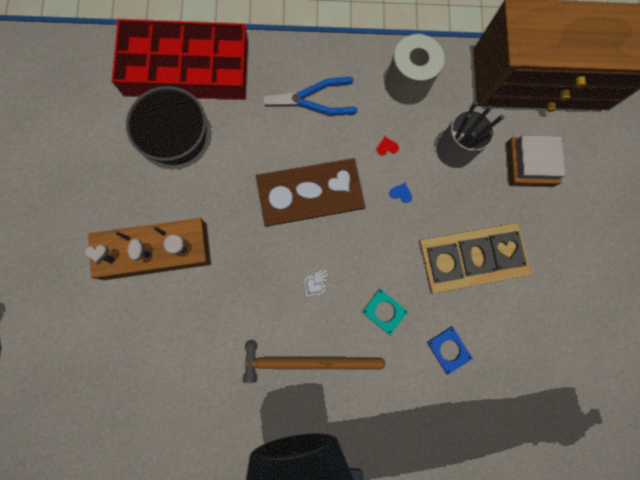

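View pics/scene1.png

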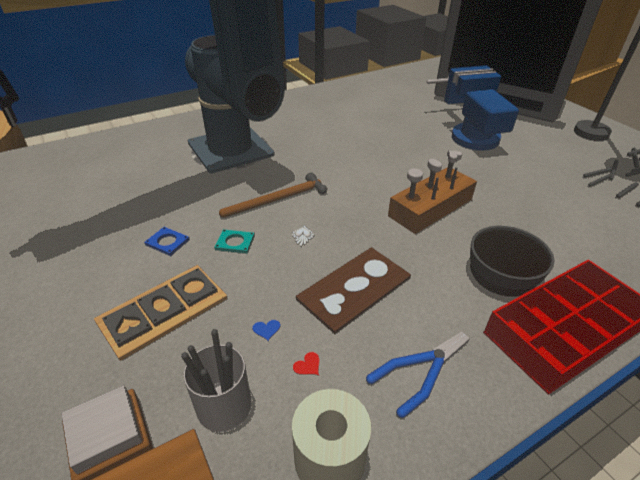

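The top picture shows these candidates:
- **Blank:** silver heart on the dark board (341,182). Look-alikes are the red heart (387,147), the blue heart (401,192), the pendant (316,283), the round blank (280,197) and the oval blank (309,190).
- **Die:** heart opening (507,250). Look-alikes are the oval (477,257), the round (445,263), teal (385,312) and blue (450,350).
- **Punch:** heart head (97,253). Look-alikes are the oval (136,250) and the round (174,244).

Next I measure the three choices from both cameras.

```bash
cat > h.py <<'E'
import numpy as np
from cell import imaging
def ray(c,p,z):
    i=imaging.camera_info(c);E=np.array(i['extrinsics'])
    p=np.atleast_2d(p).astype(float)
    d=np.c_[(p[:,0]-i['cx'])/i['fx'],(p[:,1]-i['cy'])/i['fy'],np.ones(len(p))]@E[:3,:3].T
    return E[:3,3]+d*((z-E[2,3])/d[:,2])[:,None]
E
python3 - <<'E'
from h import *
import cv2
from cell import finder
roi={"top":{"blank":(341,182,16),"die":(507,249,11),"punch":(97,253,13)},"scene":{"blank":(333,302,16),"die":(128,324,17),"punch":(414,176,10)}}
Z={"blank":.014,"die":.022,"punch":.12}
tiles=[]
for c in ("top","scene"):
    im=imaging.capture(c);g=cv2.cvtColor(im,cv2.COLOR_RGB2GRAY)
    for k,(u,v,r) in roi[c].items():
        cr=g[v-r:v+r+1,u-r:u+r+1];t,b=cv2.threshold(cr,0,255,cv2.THRESH_OTSU)
        if k=="blank": b=((cr>150)*255).astype('uint8')
        n,l,st,ce=cv2.connectedComponentsWithStats(b)
        j=l[r,r] or 1+st[1:,4].argmax()
        ys,xs=np.nonzero(l==j);P=ray(c,np.c_[xs+u-r,ys+v-r],Z[k])
        h=cv2.minAreaRect((P[:,:2]*1e3).astype('float32'))
        print(c,k,'t',t,'cen',P.mean(0).round(4),'rect',np.round(h[0],1),np.round(h[1],1),round(h[2]))
        a=cv2.cvtColor(b*0,cv2.COLOR_GRAY2RGB);a[l==j]=255
        R=25;tiles.append(np.vstack([cv2.resize(x,(260,260),interpolation=0) for x in (im[v-R:v+R,u-R:u+R],a)]))
    for t in ("blank_heart","die_heart","punch_heart"):
        for m in finder.masks_of(c,t)[:3]:
            ys,xs=np.nonzero(m['region']);P=ray(c,np.c_[xs,ys],Z[t.split('_')[0]])
            print(c,t,P.mean(0).round(4),np.round(m['centre']))
for t in("round","oval"):
  for k in Z:
    print(t,k,[ray('top',m['centre'],Z[k]).round(3).tolist() for m in finder.masks_of('top',k+'_'+t)[:1]])
o=np.vstack([np.hstack(tiles[:3]),np.hstack(tiles[3:])]);cv2.imwrite("pics/crop.png",cv2.resize(o[:,:,::-1],(450,600)))
E
```

```text
top blank t 104.0 cen [ 0.6486 -0.0497  0.014 ] rect [651.9 -46.9] [38.6 39.5] 1
top die t 98.0 cen [ 0.5142 -0.3858  0.022 ] rect [ 517.6 -385.2] [31.7 32.2] 54
top punch t 105.0 cen [0.4779 0.3849 0.12  ] rect [478.5 381.3] [45.9 33.5] 6
top blank_heart [ 0.6485 -0.0509  0.014 ] [341. 182.]
top blank_heart [ 0.7274 -0.1491  0.014 ] [388. 150.]
top blank_heart [ 0.6269 -0.1767  0.014 ] [404. 192.]
top die_heart [ 0.5094 -0.3878  0.022 ] [509. 255.]
top punch_heart [0.4757 0.3721 0.12  ] [100. 253.]
scene blank t 126.0 cen [ 0.649 -0.051  0.014] rect [651.8 -47.8] [42.3 42.1] 88
scene die t 111.0 cen [ 0.5202 -0.3901  0.022 ] rect [ 523.7 -388.8] [29.6 28.2] 54
scene punch t 114.0 cen [0.4982 0.241  0.12  ] rect [507.8 236.9] [44. 86.] 52
scene blank_heart [ 0.741  -0.1558  0.014 ] [309. 364.]
scene blank_heart [ 0.65  -0.052  0.014] [332. 303.]
scene blank_heart [ 0.4957 -0.3276  0.014 ] [158. 307.]
scene die_heart [ 0.5171 -0.3902  0.022 ] [133. 327.]
scene die_heart [0.6209 0.0651 0.022 ] [374. 266.]
scene punch_heart [0.503  0.3509 0.12  ] [451. 158.]
scene punch_heart [0.5202 0.2256 0.12  ] [417. 176.]
round blank [[[0.622, 0.077, 0.014]]]
round die [[[0.396, -0.151, 0.022]]]
round punch [[[0.495, 0.251, 0.12]]]
oval blank [[[0.62, 0.007, 0.014]]]
oval die [[[0.492, -0.315, 0.022]]]
oval punch [[[0.484, 0.303, 0.12]]]
```

View pics/crop.png

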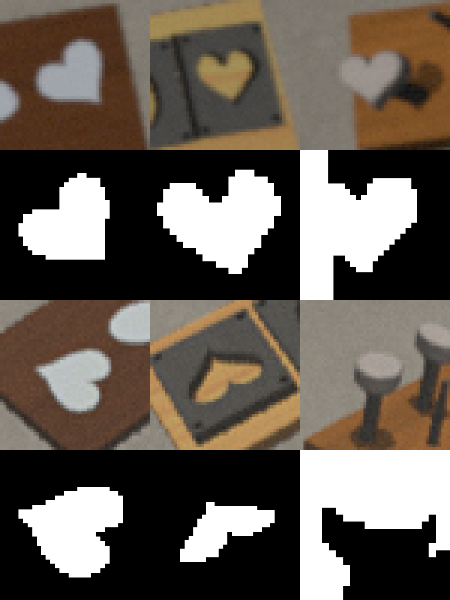

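The crops confirm the choices. The blank is a plain silver heart on the dark board, the die has a heart opening on the light board, and the punch is the heart head at (97,254) in the top view. I travel high with the fingers closing, and turn the wrist to keep joint 6 in range.

Request:
play_rows:
  series:
    - {"dx": 1, "dy": -0.5, "wz": -1, "fingers": 0}
    - {"dx": 15.25, "dy": -7.3, "wz": -12, "fingers": 0}
    - {"dx": 15.25, "dy": -7.3, "wz": -12, "fingers": 0}
    - {"dx": 15.25, "dy": -7.3, "wz": -12, "fingers": 0}
    - {"dx": 15.25, "dy": -7.3, "wz": -12, "fingers": 0}
    - {"dx": 15.25, "dy": -7.3, "wz": -12, "fingers": 0}
    - {"dx": 15.25, "dy": -7.3, "wz": -12, "fingers": 0}
    - {"dx": 15.25, "dy": -7.3, "wz": -12, "fingers": 0}
    - {"dx": 15.25, "dy": -7.3, "wz": -12, "fingers": 0}
    - {"dx": 15.25, "dy": -7.3, "wz": -12, "fingers": 0}
    - {"dx": 15.25, "dy": -7.3, "wz": -12, "fingers": 0}
    - {"dx": 15.25, "dy": -7.3, "wz": -12, "fingers": 0}

```text
$.series[0]: bad value
```

Request:
play_rows:
  series:
    - {"fingers": 0}
    - {"fingers": 0}
    - {"fingers": 0}

```text
$.series[0]: bad value
```

Request:
play_rows:
  series:
    - {"dx": 0, "dy": 0, "dz": 0, "wx": 0, "wy": 0, "wz": 0, "fingers": 0}

```text
time_s: 1.2
position: [0.1475, -0.5038, 0.25]
eef_rot: [-0.0, 0.99, 0.142, 0.0]
ft_force: [-0.1, 0.5, -0.4]
grip_width: 0.0731
grip_force: 0.0
```

All keys are needed in each row.

Request:
play_rows:
  series:
    - {"dx": 1, "dy": -0.5, "dz": 0, "wx": 0, "wy": 0, "wz": -1, "fingers": 0}
    - {"dx": 15.25, "dy": -7.3, "dz": 0, "wx": 0, "wy": 0, "wz": -12, "fingers": 0}
    - {"dx": 15.25, "dy": -7.3, "dz": 0, "wx": 0, "wy": 0, "wz": -12, "fingers": 0}
    - {"dx": 15.25, "dy": -7.3, "dz": 0, "wx": 0, "wy": 0, "wz": -12, "fingers": 0}
    - {"dx": 15.25, "dy": -7.3, "dz": 0, "wx": 0, "wy": 0, "wz": -12, "fingers": 0}
    - {"dx": 15.25, "dy": -7.3, "dz": 0, "wx": 0, "wy": 0, "wz": -12, "fingers": 0}
    - {"dx": 15.25, "dy": -7.3, "dz": 0, "wx": 0, "wy": 0, "wz": -12, "fingers": 0}
    - {"dx": 15.25, "dy": -7.3, "dz": 0, "wx": 0, "wy": 0, "wz": -12, "fingers": 0}
    - {"dx": 15.25, "dy": -7.3, "dz": 0, "wx": 0, "wy": 0, "wz": -12, "fingers": 0}
    - {"dx": 15.25, "dy": -7.3, "dz": 0, "wx": 0, "wy": 0, "wz": -12, "fingers": 0}
    - {"dx": 15.25, "dy": -7.3, "dz": 0, "wx": 0, "wy": 0, "wz": -12, "fingers": 0}
    - {"dx": 15.25, "dy": -7.3, "dz": 0, "wx": 0, "wy": 0, "wz": -12, "fingers": 0}

```text
time_s: 2.4
position: [0.5914, -0.1049, 0.2501]
eef_rot: [0.0, 0.717, 0.697, 0.0]
ft_force: [0.5, -2.1, 0.2]
grip_width: -0.0003
grip_force: 0.0
```

```bash
cat >> h.py <<'E'
from scipy.spatial.transform import Rotation as Ro
def pose():
    from cell import robot
    s=robot.get_state();q=s['eef_rot'];return np.array(s['position']),Ro.from_quat([q[1],q[2],q[3],q[0]]).as_matrix(),s
def wproj(P):
    p,R,s=pose();i=imaging.camera_info('wrist');H=np.array(i['hand_eye'])
    c=(R.T@(np.array(P)-p)-H[:3,3])@H[:3,:3];r=np.hypot(c[0],c[1]);k=np.arctan2(r,c[2])/r
    return np.array([i['cx']+i['fx']*k*c[0],i['cy']+i['fy']*k*c[1]])
def wray(uv,z):
    p,R,s=pose();i=imaging.camera_info('wrist');H=np.array(i['hand_eye'])
    a=np.array([(uv[0]-i['cx'])/i['fx'],(uv[1]-i['cy'])/i['fy']]);t=np.hypot(*a)
    d=R@H[:3,:3]@np.r_[a*np.sin(t)/t,np.cos(t)];o=p+R@H[:3,3];return o+d*(z-o[2])/d[2]
def delta(T):
    p,R,s=pose();return ((R.T@(np.array(T)-p))/.04).round(2)
E
python3 - <<'E'
from h import *
import cv2
from cell import finder
p,R,s=pose();print(s['time_s'],p,s['joint_positions'])
print('delta blank',delta([.650,-.051,.053]))
im=imaging.capture('wrist').copy()
for m in finder.masks_of('wrist','blank_heart')[:3]:
    print(m['confidence'],m['centre'],wray(m['centre'],.014).round(4))
for P in ([.65,-.051,.014],[.514,-.388,.022]):
    u=wproj(P);print(u);cv2.drawMarker(im,tuple(int(x) for x in u.round()),(255,0,0),0,9)
cv2.imwrite('pics/w1.png',im[:,:,::-1])
for px in ((174,243),(136,250),(96.2,254.4)): print(ray('top',px,.12).round(4))
for px in ((455,155),(435,163),(415,174)): print(ray('scene',px,.12).round(4))
E
```

```text
2.4 [ 0.59144868 -0.10494072  0.25010738] [-2.87075120e-01  2.49574211e-01  3.24063422e-01  1.64472436e+00
 -2.64590562e-04  1.31280188e+00]
delta blank [1.39 1.42 4.93]
0.84 [375.1, 152.7] [ 0.6483 -0.0476  0.014 ]
0.73 [448.4, 246.5] [ 0.7281 -0.1439  0.014 ]
0.61 [353.9, 272.8] [ 0.6277 -0.17    0.014 ]
[376.86591959 156.16059442]
[263.24037688 430.57104864]
[[0.4969 0.2472 0.12  ]]
[[0.4836 0.3109 0.12  ]]
[[0.475  0.3773 0.12  ]]
[[0.4861 0.3746 0.12  ]]
[[0.4901 0.3107 0.12  ]]
[[0.5034 0.2425 0.12  ]]
```

View pics/w1.png

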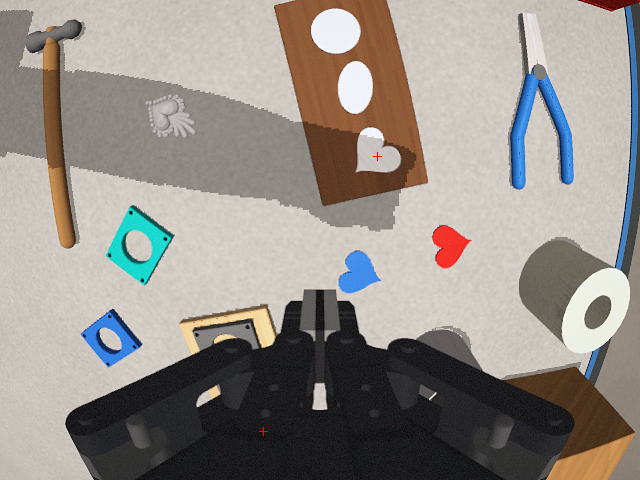

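The wrist view agrees within 3 mm: silver heart at (377,153), with the projected point (377,156) on it. I descend over the blank and hold.

Request:
play_rows:
  series:
    - {"dx": 1.4, "dy": 1.4, "dz": 0, "wx": 0, "wy": 0, "wz": 0, "fingers": 0}
    - {"dx": 1.4, "dy": 1.4, "dz": 0, "wx": 0, "wy": 0, "wz": 0, "fingers": 0}
    - {"dx": 1.4, "dy": 1.4, "dz": 1, "wx": 0, "wy": 0, "wz": 0, "fingers": 0}
    - {"dx": 1.4, "dy": 1.4, "dz": 2, "wx": 0, "wy": 0, "wz": 0, "fingers": 0}
    - {"dx": 1.4, "dy": 1.4, "dz": 3, "wx": 0, "wy": 0, "wz": 0, "fingers": 0}
    - {"dx": 1.4, "dy": 1.4, "dz": 4, "wx": 0, "wy": 0, "wz": 0, "fingers": 0}
    - {"dx": 1.4, "dy": 1.4, "dz": 4.5, "wx": 0, "wy": 0, "wz": 0, "fingers": 0}
    - {"dx": 1.4, "dy": 1.4, "dz": 4.9, "wx": 0, "wy": 0, "wz": 0, "fingers": 0}
    - {"dx": 1.4, "dy": 1.4, "dz": 4.9, "wx": 0, "wy": 0, "wz": 0, "fingers": 0}

```text
time_s: 3.4
position: [0.6455, -0.0523, 0.051]
eef_rot: [-0.002, 0.718, 0.696, -0.002]
ft_force: [-1.2, 1.1, 0.1]
grip_width: 0.0
grip_force: 0.0
```

```bash
python3 - <<'E'
from h import *
import cv2
from cell import finder
a=imaging.capture('wrist').copy();u=wproj(pose()[0]-[0,0,.039]);print(pose()[0],u)
for m in finder.masks_of('wrist','blank_heart')[:3]:
    print(m['confidence'],m['centre'],wray(m['centre'],.014).round(4))
cv2.drawMarker(a,tuple(int(x) for x in u),(255,0,0),0,9)
b=imaging.capture('scene')
o=np.hstack([cv2.resize(a[150:400,200:450],(400,400)),cv2.resize(b[220:340,270:390],(400,400))]);cv2.imwrite('pics/w2.png',o[:,:,::-1])
E
```

```text
[ 0.64690366 -0.05252299  0.05325309] [318.77824206 289.37203704]
0.68 [322.8, 276.8] [ 0.6504 -0.0471  0.014 ]
0.56 [437.2, 401.3] [ 0.7168 -0.1313  0.014 ]
```

View pics/w2.png

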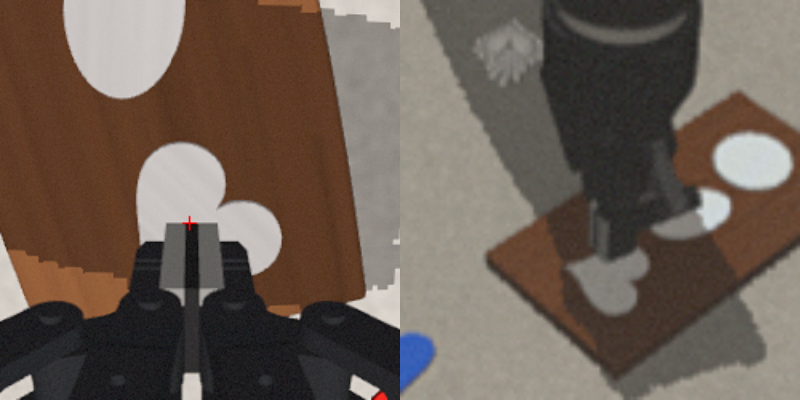

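The fingertips are over the heart blank, about 2 cm up. I nudge 2 mm and hold.

Request:
play_rows:
  series:
    - {"dx": 0.05, "dy": 0.05, "dz": 0, "wx": 0, "wy": 0, "wz": 0, "fingers": 0}
    - {"dx": 0.05, "dy": 0.05, "dz": 0, "wx": 0, "wy": 0, "wz": 0, "fingers": 0}
    - {"dx": 0.05, "dy": 0.05, "dz": 0, "wx": 0, "wy": 0, "wz": 0, "fingers": 0}
    - {"dx": 0.05, "dy": 0.05, "dz": 0, "wx": 0, "wy": 0, "wz": 0, "fingers": 0}
    - {"dx": 0.05, "dy": 0.05, "dz": 0, "wx": 0, "wy": 0, "wz": 0, "fingers": 0}
    - {"dx": 0.05, "dy": 0.05, "dz": 0, "wx": 0, "wy": 0, "wz": 0, "fingers": 0}
    - {"dx": 0.05, "dy": 0.05, "dz": 0, "wx": 0, "wy": 0, "wz": 0, "fingers": 0}
    - {"dx": 0.05, "dy": 0.05, "dz": 0, "wx": 0, "wy": 0, "wz": 0, "fingers": 0}
    - {"dx": 0.05, "dy": 0.05, "dz": 0, "wx": 0, "wy": 0, "wz": 0, "fingers": 0}
    - {"dx": 0.05, "dy": 0.05, "dz": 0, "wx": 0, "wy": 0, "wz": 0, "fingers": 0}
    - {"dx": 0.05, "dy": 0.05, "dz": 0, "wx": 0, "wy": 0, "wz": 0, "fingers": 0}
    - {"dx": 0.05, "dy": 0.05, "dz": 0, "wx": 0, "wy": 0, "wz": 0, "fingers": 0}

```text
time_s: 4.75
position: [0.6498, -0.0503, 0.054]
eef_rot: [-0.0, 0.717, 0.697, -0.0]
ft_force: [0.1, 0.3, -0.5]
grip_width: -0.0001
grip_force: 0.0
```

Request:
play_rows:
  series:
    - {"dx": 0, "dy": 0, "dz": 0, "wx": 0, "wy": 0, "wz": 0, "fingers": 0}
    - {"dx": 0, "dy": 0, "dz": 0, "wx": 0, "wy": 0, "wz": 0, "fingers": 0}
    - {"dx": 0, "dy": 0, "dz": 0, "wx": 0, "wy": 0, "wz": 0, "fingers": 0}
    - {"dx": 0, "dy": 0, "dz": -0.5, "wx": 0, "wy": 0, "wz": 0, "fingers": 0}
    - {"dx": 0, "dy": 0, "dz": -1.5, "wx": 0, "wy": 0, "wz": 0, "fingers": 0}
    - {"dx": 0, "dy": 0, "dz": -2.5, "wx": 0, "wy": 0, "wz": 0, "fingers": 0}
    - {"dx": 0, "dy": 0, "dz": -3.5, "wx": 0, "wy": 0, "wz": 0, "fingers": 0}
    - {"dx": 0, "dy": 0, "dz": -4.5, "wx": 0, "wy": 0, "wz": 0, "fingers": 0}
    - {"dx": 0, "dy": 0, "dz": -5, "wx": 0, "wy": 0, "wz": 0, "fingers": 0}
    - {"dx": 0, "dy": 0, "dz": -5, "wx": 0, "wy": 0, "wz": 0, "fingers": 0}

```text
time_s: 5.75
position: [0.6517, -0.0507, 0.2595]
eef_rot: [0.004, 0.717, 0.697, 0.003]
ft_force: [0.9, 0.3, 0.8]
grip_width: -0.0005
grip_force: 0.0
```

```bash
python3 - <<'E'
from h import *
print(pose()[0],pose()[2]['time_s'],delta([.515,-.388,.25]))
E
```

```text
[ 0.65171468 -0.05070465  0.25953222] 5.75 [-8.53 -3.17  0.22]
```

Request:
play_rows:
  series:
    - {"dx": -0.6, "dy": -0.2, "dz": 0, "wx": 0, "wy": 0, "wz": 0, "fingers": 0}
    - {"dx": -1.7, "dy": -0.6, "dz": 0, "wx": 0, "wy": 0, "wz": 0, "fingers": 0}
    - {"dx": -2.9, "dy": -1.1, "dz": 0, "wx": 0, "wy": 0, "wz": 0, "fingers": 0}
    - {"dx": -4.0, "dy": -1.5, "dz": 0, "wx": 0, "wy": 0, "wz": 0, "fingers": 0}
    - {"dx": -5.1, "dy": -1.9, "dz": 0, "wx": 0, "wy": 0, "wz": 0, "fingers": 0}
    - {"dx": -6.2, "dy": -2.3, "dz": 0, "wx": 0, "wy": 0, "wz": 0, "fingers": 0}
    - {"dx": -7.3, "dy": -2.7, "dz": 0, "wx": 0, "wy": 0, "wz": 0, "fingers": 0}
    - {"dx": -8.1, "dy": -3.0, "dz": 0, "wx": 0, "wy": 0, "wz": 0, "fingers": 0}
    - {"dx": -8.5, "dy": -3.15, "dz": 0, "wx": 0, "wy": 0, "wz": 0, "fingers": 0}
    - {"dx": -8.5, "dy": -3.15, "dz": 0, "wx": 0, "wy": 0, "wz": 0, "fingers": 0}
    - {"dx": -8.5, "dy": -3.15, "dz": 0, "wx": 0, "wy": 0, "wz": 0, "fingers": 0}

```text
time_s: 6.85
position: [0.5141, -0.3854, 0.253]
eef_rot: [-0.001, 0.717, 0.697, 0.001]
ft_force: [-0.1, 0.5, 0.3]
grip_width: 0.0001
grip_force: 0.0
```

```bash
python3 - <<'E'
from h import *
import cv2
from cell import finder
p=pose()[0];print(p,delta([.515,-.388,.061]))
a=imaging.capture('wrist').copy()
for t in('die_heart','die_oval','die_round'):
  for m in finder.masks_of('wrist',t)[:2]:
    print(t,m['confidence'],m['centre'],wray(m['centre'],.022).round(4))
u=wproj([.515,-.388,.022]);print(u)
cv2.drawMarker(a,tuple(int(x) for x in u),(255,0,0),0,9);cv2.imwrite('pics/w3.png',a[:,:,::-1])
E
```

```text
[ 0.51405888 -0.38540858  0.25303923] [-0.07  0.03  4.8 ]
die_heart 0.7 [304.9, 211.8] [ 0.5008 -0.3874  0.022 ]
die_oval 0.68 [299.9, 164.3] [ 0.4977 -0.3409  0.022 ]
die_round 0.97 [142.0, 108.6] [ 0.3381 -0.273   0.022 ]
die_round 0.85 [288.1, 101.9] [ 0.4885 -0.2806  0.022 ]
[319.24161688 211.58919467]
```

View pics/w3.png

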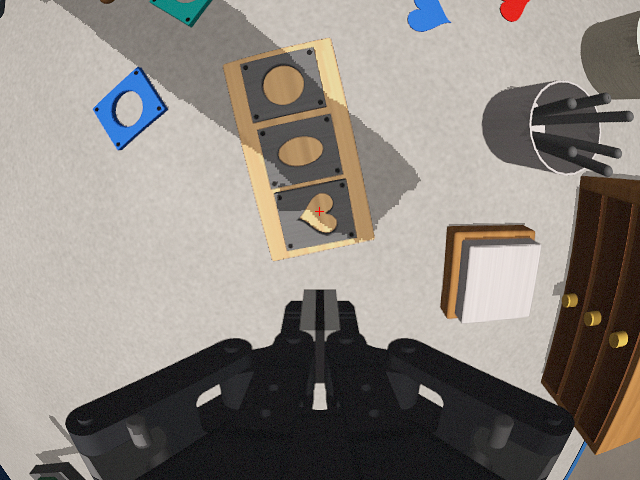

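The marker (319,212) lies in the heart opening of the die at the end of the row, and the plate corners put its middle at (316,215), about (0.513,-0.389). I descend and hold.

Request:
play_rows:
  series:
    - {"dx": -0.1, "dy": -0.03, "dz": 0.5, "wx": 0, "wy": 0, "wz": 0, "fingers": 0}
    - {"dx": -0.1, "dy": -0.03, "dz": 1.4, "wx": 0, "wy": 0, "wz": 0, "fingers": 0}
    - {"dx": -0.1, "dy": -0.03, "dz": 2.3, "wx": 0, "wy": 0, "wz": 0, "fingers": 0}
    - {"dx": -0.1, "dy": -0.03, "dz": 3.2, "wx": 0, "wy": 0, "wz": 0, "fingers": 0}
    - {"dx": -0.1, "dy": -0.03, "dz": 4, "wx": 0, "wy": 0, "wz": 0, "fingers": 0}
    - {"dx": -0.1, "dy": -0.03, "dz": 4.5, "wx": 0, "wy": 0, "wz": 0, "fingers": 0}
    - {"dx": -0.1, "dy": -0.03, "dz": 4.8, "wx": 0, "wy": 0, "wz": 0, "fingers": 0}
    - {"dx": -0.1, "dy": -0.03, "dz": 4.8, "wx": 0, "wy": 0, "wz": 0, "fingers": 0}
    - {"dx": -0.1, "dy": -0.03, "dz": 4.8, "wx": 0, "wy": 0, "wz": 0, "fingers": 0}

```text
time_s: 7.95
position: [0.5134, -0.3905, 0.0632]
eef_rot: [0.001, 0.717, 0.697, 0.0]
ft_force: [-0.2, 0.1, 0.2]
grip_width: -0.0
grip_force: 0.0
```

```bash
python3 - <<'E'
from h import *
import cv2
p=pose()[0];print(p)
a=imaging.capture('wrist').copy()
u=wproj([p[0],p[1],.022]);print(u)
cv2.drawMarker(a,tuple(int(x) for x in u),(255,0,0),0,9);cv2.imwrite('pics/w4.png',cv2.resize(a[120:370,195:445,::-1],(500,500)))
E
```

```text
[ 0.51335274 -0.390465    0.06320133]
[317.64523847 285.60699521]
```

View pics/w4.png

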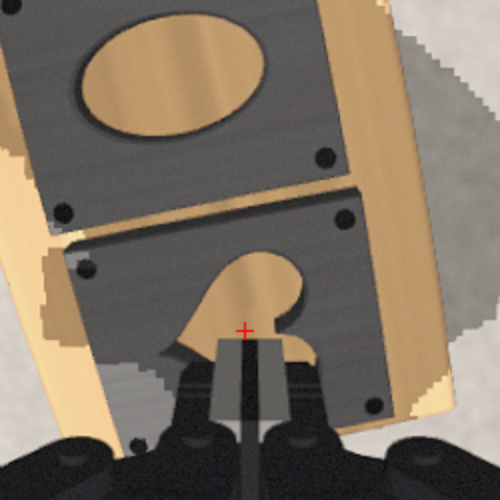

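The fingertips are over the middle of the heart opening, since the screws average (236,335) in the crop against the marker at (245,330), about 2 mm apart. I hold, then rise.

Request:
play_rows:
  series:
    - {"dx": 0, "dy": -0.02, "dz": 0.04, "wx": 0, "wy": 0, "wz": 0, "fingers": 0}
    - {"dx": 0, "dy": -0.02, "dz": 0.04, "wx": 0, "wy": 0, "wz": 0, "fingers": 0}
    - {"dx": 0, "dy": -0.02, "dz": 0.04, "wx": 0, "wy": 0, "wz": 0, "fingers": 0}
    - {"dx": 0, "dy": -0.02, "dz": 0.04, "wx": 0, "wy": 0, "wz": 0, "fingers": 0}
    - {"dx": 0, "dy": -0.02, "dz": 0.04, "wx": 0, "wy": 0, "wz": 0, "fingers": 0}
    - {"dx": 0, "dy": -0.02, "dz": 0.04, "wx": 0, "wy": 0, "wz": 0, "fingers": 0}
    - {"dx": 0, "dy": -0.02, "dz": 0.04, "wx": 0, "wy": 0, "wz": 0, "fingers": 0}
    - {"dx": 0, "dy": -0.02, "dz": 0.04, "wx": 0, "wy": 0, "wz": 0, "fingers": 0}
    - {"dx": 0, "dy": -0.02, "dz": 0.04, "wx": 0, "wy": 0, "wz": 0, "fingers": 0}
    - {"dx": 0, "dy": -0.02, "dz": 0.04, "wx": 0, "wy": 0, "wz": 0, "fingers": 0}
    - {"dx": 0, "dy": -0.02, "dz": 0.04, "wx": 0, "wy": 0, "wz": 0, "fingers": 0}
    - {"dx": 0, "dy": -0.02, "dz": 0.04, "wx": 0, "wy": 0, "wz": 0, "fingers": 0}

```text
time_s: 9.2
position: [0.5118, -0.3904, 0.0604]
eef_rot: [0.0, 0.717, 0.697, 0.0]
ft_force: [-0.7, 1.3, 0.5]
grip_width: 0.0002
grip_force: 0.0
```

Request:
play_rows:
  series:
    - {"dx": 0, "dy": 0, "dz": 0, "wx": 0, "wy": 0, "wz": 0, "fingers": 0}
    - {"dx": 0, "dy": 0, "dz": 0, "wx": 0, "wy": 0, "wz": 0, "fingers": 0}
    - {"dx": 0, "dy": 0, "dz": -0.5, "wx": 0, "wy": 0, "wz": 0, "fingers": 0}
    - {"dx": 0, "dy": 0, "dz": -1.5, "wx": 0, "wy": 0, "wz": 0, "fingers": 0}
    - {"dx": 0, "dy": 0, "dz": -2.5, "wx": 0, "wy": 0, "wz": 0, "fingers": 0}
    - {"dx": 0, "dy": 0, "dz": -3.5, "wx": 0, "wy": 0, "wz": 0, "fingers": 0}
    - {"dx": 0, "dy": 0, "dz": -4.5, "wx": 0, "wy": 0, "wz": 0, "fingers": 0}
    - {"dx": 0, "dy": 0, "dz": -5.2, "wx": 0, "wy": 0, "wz": 0, "fingers": 0}
    - {"dx": 0, "dy": 0, "dz": -5.5, "wx": 0, "wy": 0, "wz": 0, "fingers": 0}
    - {"dx": 0, "dy": 0, "dz": -5.5, "wx": 0, "wy": 0, "wz": 0, "fingers": 0}
    - {"dx": 0, "dy": 0, "dz": -5.5, "wx": 0, "wy": 0, "wz": 0, "fingers": 0}

```text
time_s: 10.3
position: [0.5118, -0.3905, 0.28]
eef_rot: [-0.0, 0.717, 0.697, -0.0]
ft_force: [0.1, 0.1, 0.1]
grip_width: -0.0
grip_force: 0.0
```

Request:
play_rows:
  series:
    - {"dx": 0.6, "dy": -0.04, "dz": 0, "wx": 0, "wy": 0, "wz": 0, "fingers": 0}
    - {"dx": 1.6, "dy": -0.1, "dz": 0, "wx": 0, "wy": 0, "wz": 0, "fingers": 0}
    - {"dx": 2.7, "dy": -0.2, "dz": 0, "wx": 0, "wy": 0, "wz": 0, "fingers": 0}
    - {"dx": 3.8, "dy": -0.3, "dz": 0, "wx": 0, "wy": 0, "wz": 0, "fingers": 0}
    - {"dx": 4.9, "dy": -0.4, "dz": 0, "wx": 0, "wy": 0, "wz": 0, "fingers": 0}
    - {"dx": 6.0, "dy": -0.5, "dz": 0, "wx": 0, "wy": 0, "wz": 0, "fingers": 0}
    - {"dx": 7.1, "dy": -0.6, "dz": 0, "wx": 0, "wy": 0, "wz": 0, "fingers": 0}
    - {"dx": 8.2, "dy": -0.65, "dz": 0, "wx": 0, "wy": 0, "wz": 0, "fingers": 0}
    - {"dx": 9.3, "dy": -0.7, "dz": 0, "wx": 0, "wy": 0, "wz": 0, "fingers": 0}
    - {"dx": 10.2, "dy": -0.75, "dz": 0, "wx": 0, "wy": 0, "wz": 0, "fingers": 0}
    - {"dx": 10.7, "dy": -0.8, "dz": 0, "wx": 0, "wy": 0, "wz": 0, "fingers": 0}
    - {"dx": 10.7, "dy": -0.8, "dz": 0, "wx": 0, "wy": 0, "wz": 0, "fingers": 0}

```text
time_s: 11.5
position: [0.491, 0.0409, 0.2784]
eef_rot: [-0.002, 0.716, 0.698, -0.001]
ft_force: [0.5, 0.1, -0.1]
grip_width: -0.0002
grip_force: 0.0
```

Request:
play_rows:
  series:
    - {"dx": 0.6, "dy": -0.04, "dz": 0, "wx": 0, "wy": 0, "wz": 0, "fingers": 0}
    - {"dx": 1.6, "dy": -0.1, "dz": 0, "wx": 0, "wy": 0, "wz": 0, "fingers": 0}
    - {"dx": 2.7, "dy": -0.2, "dz": 0, "wx": 0, "wy": 0, "wz": 0, "fingers": 0}
    - {"dx": 3.8, "dy": -0.3, "dz": 0, "wx": 0, "wy": 0, "wz": 0, "fingers": 0}
    - {"dx": 4.8, "dy": -0.4, "dz": 0, "wx": 0, "wy": 0, "wz": 0, "fingers": 0}
    - {"dx": 5.5, "dy": -0.5, "dz": 0, "wx": 0, "wy": 0, "wz": 0, "fingers": 0}
    - {"dx": 5.8, "dy": -0.5, "dz": 0, "wx": 0, "wy": 0, "wz": 0, "fingers": 0}
    - {"dx": 5.8, "dy": -0.5, "dz": 0, "wx": 0, "wy": 0, "wz": 0, "fingers": 0}
    - {"dx": 5.8, "dy": -0.5, "dz": 0, "wx": 0, "wy": 0, "wz": 0, "fingers": 0}

```text
time_s: 12.4
position: [0.4793, 0.2694, 0.2796]
eef_rot: [0.0, 0.718, 0.696, -0.001]
ft_force: [-0.3, -0.4, 0.6]
grip_width: 0.0
grip_force: 0.0
```

```bash
python3 - <<'E'
from h import *
import cv2
from cell import finder
p,R,s=pose();print(p,s['joint_positions'])
a=imaging.capture('wrist').copy()
for t in('punch_heart','punch_oval','punch_round'):
  for m in finder.masks_of('wrist',t)[:2]:
    print(t,m['confidence'],m['centre'],wray(m['centre'],.12).round(4))
u=wproj([.478,.376,.12]);print(u)
cv2.drawMarker(a,tuple(int(x) for x in u),(255,0,0),0,9);cv2.imwrite('pics/w5.png',a[:,:,::-1])
E
```

```text
[0.47931481 0.2694474  0.27957942] [ 3.90735775e-01  1.25505717e-01  2.41030267e-01  1.68809670e+00
 -1.06935448e-03  1.99189693e+00]
punch_heart 0.82 [315.0, 85.7] [0.48   0.3785 0.12  ]
punch_oval 0.79 [325.5, 172.8] [0.4859 0.3115 0.12  ]
punch_round 0.63 [342.3, 250.3] [0.4977 0.249  0.12  ]
[312.38768404  89.53334521]
```

View pics/w5.png

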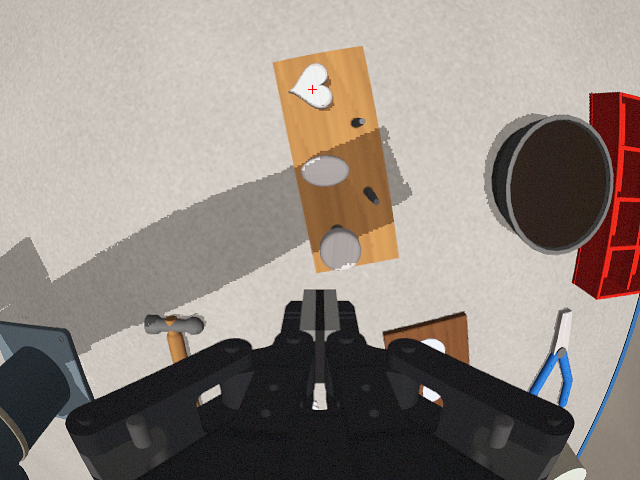

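The heart-headed punch is at (312,87), with the projected point inside its head; the oval is at (325,171) and the round at (341,249). I go over it, descend and hold.

Request:
play_rows:
  series:
    - {"dx": 0.8, "dy": -0.03, "dz": 0, "wx": 0, "wy": 0, "wz": 0, "fingers": 0}
    - {"dx": 1.8, "dy": -0.08, "dz": 0, "wx": 0, "wy": 0, "wz": 0, "fingers": 0}
    - {"dx": 2.5, "dy": -0.1, "dz": 0, "wx": 0, "wy": 0, "wz": 0, "fingers": 0}
    - {"dx": 2.7, "dy": -0.1, "dz": 0, "wx": 0, "wy": 0, "wz": 0, "fingers": 0}
    - {"dx": 2.7, "dy": -0.1, "dz": 0, "wx": 0, "wy": 0, "wz": 0, "fingers": 0}
    - {"dx": 2.7, "dy": -0.1, "dz": 0.6, "wx": 0, "wy": 0, "wz": 0, "fingers": 0}
    - {"dx": 2.7, "dy": -0.1, "dz": 1.3, "wx": 0, "wy": 0, "wz": 0, "fingers": 0}
    - {"dx": 2.7, "dy": -0.1, "dz": 2, "wx": 0, "wy": 0, "wz": 0, "fingers": 0}
    - {"dx": 2.7, "dy": -0.1, "dz": 2.5, "wx": 0, "wy": 0, "wz": 0, "fingers": 0}
    - {"dx": 2.7, "dy": -0.1, "dz": 2.9, "wx": 0, "wy": 0, "wz": 0, "fingers": 0}
    - {"dx": 2.7, "dy": -0.1, "dz": 3, "wx": 0, "wy": 0, "wz": 0, "fingers": 0}
    - {"dx": 2.7, "dy": -0.1, "dz": 3, "wx": 0, "wy": 0, "wz": 0, "fingers": 0}

```text
time_s: 13.8
position: [0.4782, 0.3773, 0.16]
eef_rot: [0.0, 0.718, 0.696, -0.001]
ft_force: [-0.3, 0.2, 0.3]
grip_width: -0.0
grip_force: 0.0
```

```bash
python3 - <<'E'
from h import *
import cv2
p=pose()[0];print(p)
a=imaging.capture('wrist').copy()
u=wproj([p[0],p[1],.12]);print(u)
cv2.drawMarker(a,tuple(int(x) for x in u),(255,0,0),0,9);b=imaging.capture('scene')
o=np.hstack([cv2.resize(a[150:400,195:445],(400,400)),cv2.resize(b[90:210,390:510],(400,400))]);cv2.imwrite('pics/w6.png',o[:,:,::-1])
E
```

```text
[0.478238   0.37731387 0.16003522]
[317.54084756 288.77171041]
```

View pics/w6.png

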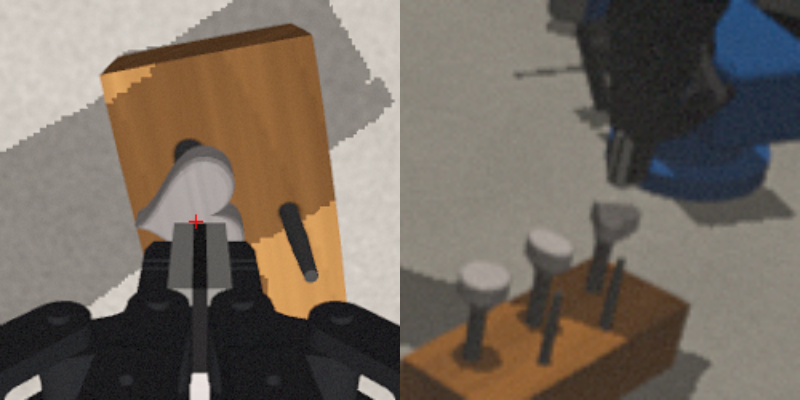

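The fingertips hover centrally over the heart-headed punch, about 2 cm up. I hold, then raise the hand.

Request:
play_rows:
  series:
    - {"dx": 0, "dy": 0, "dz": 0, "wx": 0, "wy": 0, "wz": 0, "fingers": 0}
    - {"dx": 0, "dy": 0, "dz": 0, "wx": 0, "wy": 0, "wz": 0, "fingers": 0}
    - {"dx": 0, "dy": 0, "dz": 0, "wx": 0, "wy": 0, "wz": 0, "fingers": 0}
    - {"dx": 0, "dy": 0, "dz": 0, "wx": 0, "wy": 0, "wz": 0, "fingers": 0}
    - {"dx": 0, "dy": 0, "dz": 0, "wx": 0, "wy": 0, "wz": 0, "fingers": 0}
    - {"dx": 0, "dy": 0, "dz": 0, "wx": 0, "wy": 0, "wz": 0, "fingers": 0}
    - {"dx": 0, "dy": 0, "dz": 0, "wx": 0, "wy": 0, "wz": 0, "fingers": 0}
    - {"dx": 0, "dy": 0, "dz": 0, "wx": 0, "wy": 0, "wz": 0, "fingers": 0}
    - {"dx": 0, "dy": 0, "dz": 0, "wx": 0, "wy": 0, "wz": 0, "fingers": 0}
    - {"dx": 0, "dy": 0, "dz": 0, "wx": 0, "wy": 0, "wz": 0, "fingers": 0}
    - {"dx": 0, "dy": 0, "dz": 0, "wx": 0, "wy": 0, "wz": 0, "fingers": 0}
    - {"dx": 0, "dy": 0, "dz": 0, "wx": 0, "wy": 0, "wz": 0, "fingers": 0}

```text
time_s: 15.1
position: [0.4783, 0.3788, 0.1604]
eef_rot: [0.0, 0.717, 0.697, -0.0]
ft_force: [-0.4, -0.6, -0.6]
grip_width: 0.0
grip_force: 0.0
```

Request:
play_rows:
  series:
    - {"dx": 0, "dy": 0, "dz": 0, "wx": 0, "wy": 0, "wz": 0, "fingers": 0}
    - {"dx": 0, "dy": 0, "dz": -0.5, "wx": 0, "wy": 0, "wz": 0, "fingers": 0}
    - {"dx": 0, "dy": 0, "dz": -1.3, "wx": 0, "wy": 0, "wz": 0, "fingers": 0}
    - {"dx": 0, "dy": 0, "dz": -2.2, "wx": 0, "wy": 0, "wz": 0, "fingers": 0}
    - {"dx": 0, "dy": 0, "dz": -3.1, "wx": 0, "wy": 0, "wz": 0, "fingers": 0}
    - {"dx": 0, "dy": 0, "dz": -4, "wx": 0, "wy": 0, "wz": 0, "fingers": 0}
    - {"dx": 0, "dy": 0, "dz": -4.5, "wx": 0, "wy": 0, "wz": 0, "fingers": 0}
    - {"dx": 0, "dy": 0, "dz": -4.5, "wx": 0, "wy": 0, "wz": 0, "fingers": 0}
    - {"dx": 0, "dy": 0, "dz": -4.5, "wx": 0, "wy": 0, "wz": 0, "fingers": 0}
    - {"dx": 0, "dy": 0, "dz": -4.5, "wx": 0, "wy": 0, "wz": 0, "fingers": 0}
    - {"dx": 0, "dy": 0, "dz": -4.5, "wx": 0, "wy": 0, "wz": 0, "fingers": 0}

```text
time_s: 16.2
position: [0.4778, 0.3786, 0.3381]
eef_rot: [-0.0, 0.717, 0.697, -0.002]
ft_force: [-0.3, 0.1, -0.3]
grip_width: 0.0001
grip_force: 0.0
```

```bash
python3 - <<'E'
from cell import robot, job_done
s=robot.get_state();print(s['position'],s['time_s']);print(job_done())
E
```

```text
[0.47779845 0.37855043 0.33813677] 16.2
the job is handed in; nothing more can be done
None
```

I pointed at the heart blank, then its die opening, then the heart punch, each for over a second at about 2 cm with no contact felt, raised the hand to 0.34 m and handed the job in at 16.2 s; the hand-in returned no verdict.

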